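# Hang the work lamp and inspect the strainer basket against its light

### The arm

A 6-joint arm with a two-finger parallel gripper is mounted at the origin on the work surface. World frame = base frame: x ahead of the robot, y to its left, z up, the work surface at z = 0. Lengths are in mm, angles in degrees, forces in N, time in s.
With the tool pointing down it reaches from about 350 to 850 mm from the base axis. Payload 8.1 kg.
Tool frame: the origin (TCP) lies midway between the tips of the shut fingers; the grasp point (between the pads) lies 19 mm behind it; z points along the fingers, y is the direction in which the jaws open and shut (so a half turn about z gives the same grasp; the last joint's range is limited). The gripper opens to 85 mm and grips with 20 to 120 N. Pads are 22 mm wide; open, the fingers measure 114 mm over their backs; the gripper's body (76 mm by 85 mm) begins 54 mm behind the grasp point. The pads swing forward as they close: fully open they stand 13 mm farther back than shut.
Start: joints at [-4.893, 7.471, 85.268, -0, 87.261, -4.893], TCP at [600.004, 0.022, 207.792] pointing down, gripper open.
Joint ranges: [-169.43, 169.43], [-51.17, 129.36], [1.28, 143.12], [-76.62, 256.62], [0, 156.53], [-152.29, 152.29]. Speed limits (degrees/s): [136.94, 136.94, 159.86, 180, 180, 180].

### API

Orientations are given as [roll, pitch, yaw] about the fixed x, y, z axes, in that order (R = Rz(yaw) Ry(pitch) Rx(roll)).
In Python, from bench import telemetry, snapshot, camera_params, job gives the robot as it stands. The module is installed in compiled form; this text tells all that it offers.
- The arm moves only by the shell command python3 -m jog 'ROWS' [FORCE]. ROWS is JSON, a list that holds one entry, the list of rows, each a list of 7 numbers: the shift along the tool's x, y, z in units of 50 mm (1.0 is 50 mm), then the turn, a rotation vector about the tool's x, y, z in units of 2 pi rad (1.0 is 2 pi rad), then the opening, from 0 (shut) to 1 (fully open). In form: [[[dx, dy, dz, rx, ry, rz, claw], ...]]. A call has 1 to 12 rows; each row shifts and turns the commanded pose from where the row before left it, along the tool's axes as they then stand; what a row does not reach is not made up. A row lasts 1/8 s, in which the tool goes at most 62.5 mm and 10.7 degrees, less where a joint would pass 70% of its speed; a pose out of reach is approached as far as the arm can. A call with a number of a shift or a turn outside -1 to 1 is refused whole. A call with a gripper value outside its range is refused whole. The fingers move at their own pace and stop on an object; FORCE is the grip in N (left out, the last holds). Time passes only in rows, so rows that do not move let the fingers close. It gives the time, the measured TCP pose, the force and the opening at its end, in the units of the state.
- telemetry.sense(): the state, without advancing time (a new reading comes with each control period).
- snapshot(name): name is "scene" or "side" or "wrist"; returns (picture, depth): 384x512x3 uint8, red, green, blue; 384x512 float32, mm along the optical axis (not along the pixel's ray), 0 where there is no reading.
- camera_params(name): a dict with "K" (3x3 intrinsics, pixels), "extrinsics" (4x4, takes a point from camera to world coordinates). Camera axes: x right, y down, z forward; pixel columns grow to the right and rows downward; lengths in mm; the calibration is good to about 2 mm. The wrist camera is an equidistant fisheye: a pixel r from the principal point sees the ray r / f radians off the axis. A picture is of the moment at which its call begins: read the wrist's pose just before it. camera_params takes no time and is no camera call; for the wrist camera it gives the pose at the moment of the call.
- job.hand_in(): hands the job in, once; it reports no verdict.
The state is a dict: "time": time; "joint_pos": joint angles; "qd": joint speeds; "joint_efforts": joint torques, N m; "tool_pos": TCP position; "tcp_rot": TCP orientation; "ft_force": force on the tool from outside, world axes, zero at the start; "wrist_torque": the same for the moment, N m; "finger_gap": finger opening in mm.
Only numpy, scipy, OpenCV 4.12 (cv2) and the standard library are available. Lean on these libraries where they do the work, as an engineer would, in place of code of your own. Each camera call takes 0.05 s, during which the arm holds its last target. There are 200 camera calls.

### The job

Hook the work lamp onto the rail well to the left of the stop clamp, lens towards the robot, slide it along against the clamp and let it hang there. Then draw the basket straight up out of the strainer by its handle, lean it over about 45 degrees with its bottom end towards the lamp, and hold that end about 60 mm in front of the middle of the lens, so that the light shines through the mesh. Finish still holding the basket raised there, touching nothing else, with the other things on the bench left in place.

Things in the scene. Friction and masses are not known exactly. Their poses are not given: they have to be found in the camera images.
- lamp_centre (a point): Cordless work lamp standing on the bench: grey body 26 thick (x) x 44 wide (y) x 118 mm tall on a 56 x 56 x 12 mm foot, lit white lens in front, steel hook at the back, 0.2 to 0.4 kg. Point: on the body's middle line, 70 mm above the underside; body top 60 mm above it, hook top 69 mm. x points out of the back (lens looks to -x), y along the width, z up. Grip it across the 44 mm near its top.
- lamp_hook (a point): Hanger hook, a strap 30 mm wide (y) open at the bottom. Point: under the middle of its arch, 24 mm behind and 64 mm above lamp_centre; lies on the middle of the rail's top edge when hung. Throat along x 10 mm at the arch (5 mm either side of the point); straight front leg 50 mm tall; rear leg reaches 27 mm down, flaring to a 20 mm mouth. The front leg keeps the body 6 mm off the rail. Lamp axes.
- lamp_lens (a point): Centre of the outside of the lamp's lens (32 mm wide, 68 mm tall); same axes as lamp_centre, light goes to -x.
- rail_top (a point): Fixed rail: upright flat steel bar 8 mm thick (x), 520 mm long (y), 40 mm tall, on posts 235 mm either side that stand behind it (+x). Point: middle of the bar's top edge, 250 mm above the bench. x away from the robot, y along the bar to the robot's left, z up. The lamp hangs on the robot's side of the bar, lamp x along rail x. A tube brush hangs 185 mm to the right.
- stop_face (a point): Stop clamp, fixed on the rail: dark steel block 24 mm wide along the rail, rising 10 mm above the bar and 3 mm in front of it, thumbscrew behind. Point: on its left face, at the middle of the bar's top edge; axes as the rail. With the hook touching this face, lamp_hook is 15 mm to the left (+y) of it; at least 100 mm of rail is free to the left.
- strainer_rim (a point): Basket strainer, cover off, fixed to the bench: round steel pot on three legs with a capped port on either side (y, 76 mm out). Point: centre of its top rim, 120 mm above the bench; rim 78 mm outside, bore 54 mm; z up.
- basket_handle (a point): Basket hanging by its rim in the strainer: mesh cylinder 46 mm across, 90 mm long, 68 mm rim on top, fixed bail handle above, 0.15 to 0.3 kg. Point: centre of the handle's black grip, a bar 14 thick (x) x 42 long (y) x 14 mm high, 130 mm above the basket's bottom and 38 mm above its rim. z up the axis from bottom to handle. 4 mm play in the bore; lifts straight out.
- basket_bottom (a point): Centre of the underside of the basket, 130 mm below the handle along the basket's axis; same axes. It starts 88 mm below the strainer's rim.

How it is judged:
By the outcome, as a careful person would: the job done as asked, in the order asked, and still so for the second after the job is handed in, while the arm keeps its last pose, push and grip.
It also fails if it takes over 51 s, if anything falls off the work surface, if the arm or the gripper's body presses on something with over 40 N, if the wrist force passes 120 N, or if a joint passes its speed limit or range.

## Working session

There is one attempt and no reset: what is moved stays moved. The work goes in short steps, Python scripts to look and compute and a shell command to move; the robot and the scene stay as the last step left them, time stands still between calls to the robot, and variables do not carry over. Pictures are saved under pics/ and viewed, about 8 in all and at most 12, crops included, and the job is handed in when it is done.

```bash
mkdir -p pics
cat > h.py <<'E'
import numpy as np,cv2
from scipy.spatial.transform import Rotation as R
from bench import telemetry,snapshot,camera_params,job
def snap(n,f=None):
    P=camera_params(n); im,d=snapshot(n)
    if f: cv2.imwrite('pics/'+f,im[:,:,::-1])
    return im,d,np.array(P['K']),np.array(P['extrinsics'])
def cloud(d,K,T):
    v,u=np.mgrid[:d.shape[0],:d.shape[1]]
    p=np.stack([(u-K[0,2])/K[0,0]*d,(v-K[1,2])/K[1,1]*d,d],-1)
    w=p@T[:3,:3].T+T[:3,3]; w[d==0]=np.nan
    return w
def st():
    s=telemetry.sense(); print({k:np.round(s[k],2).tolist() for k in ('time','tool_pos','tcp_rot','joint_pos','ft_force','finger_gap')}); return s
E
python3 - <<'E'
from h import *
st()
for n in('scene','side'):
    im,d,K,T=snap(n,n+'0.png'); print(n,K.round(1).tolist(),T.round(3).tolist()); np.savez(n+'0.npz',im=im,d=d,K=K,T=T)
E
```

```text
{'time': 0.0, 'tool_pos': [599.42, 0.08, 206.76], 'tcp_rot': [-179.9, -0.01, 90.0], 'joint_pos': [-4.89, 7.51, 85.33, 0.0, 87.26, -4.89], 'ft_force': [0.72, 0.44, -0.24], 'finger_gap': 85.01}
scene [[376.2, 0.0, 254.1], [0.0, 376.2, 189.7], [0.0, 0.0, 1.0]] [[0.259, 0.701, -0.664, 1018.659], [0.966, -0.174, 0.193, -95.384], [0.02, -0.691, -0.722, 713.168], [0.0, 0.0, 0.0, 1.0]]
side [[497.7, 0.0, 252.7], [0.0, 497.7, 195.8], [0.0, 0.0, 1.0]] [[-0.998, -0.049, 0.032, 487.411], [-0.058, 0.701, -0.711, 889.473], [0.012, -0.712, -0.702, 1027.728], [0.0, 0.0, 0.0, 1.0]]
```

```bash
python3 -c "
import cv2,numpy as np
a=cv2.imread('pics/scene0.png');b=cv2.imread('pics/side0.png')
cv2.imwrite('pics/both0.png',cv2.resize(np.vstack([a,b]),(800,1200))[:, :]) 
"
```

```text
(no output)
```

View pics/scene0.png

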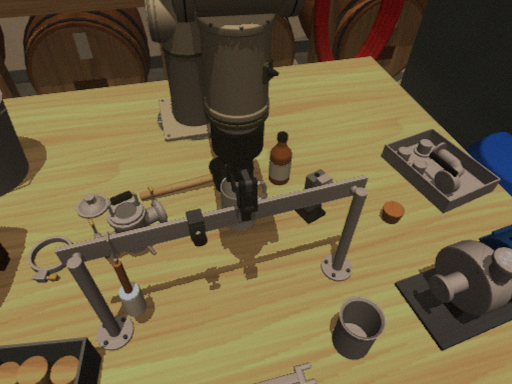

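View pics/side0.png

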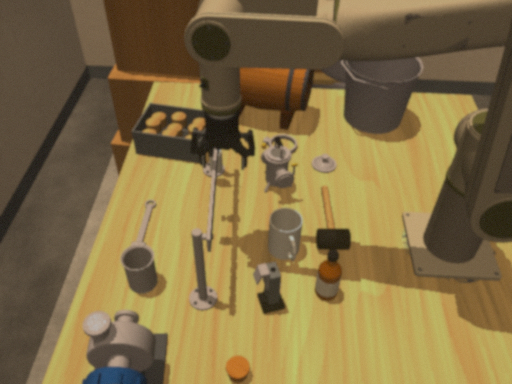

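The scene view shows the strainer at (130,210), the clamp at (197,225) and the lamp at (315,195). In the side view the lamp is at (268,288), the strainer at (278,160) and the rail runs from (200,235) to (213,160). I'll get the numbers from depth next.

Run:
```python
from h import *
for n in('scene','side'):
    z=np.load(n+'0.npz'); im,d=z['im'],z['d']; w=cloud(d,z['K'],z['T'])
    def reg(u0,u1,v0,v1,lo,hi,l):
        p=w[v0:v1,u0:u1].reshape(-1,3); p=p[(p[:,2]>lo)&(p[:,2]<hi)]
        if len(p)<5: print(n,l,'few');return p
        r=cv2.minAreaRect(p[:,:2].astype(np.float32))
        print(n,l,len(p),'min',np.percentile(p,2,0).round(1),'max',np.percentile(p,98,0).round(1),'med',np.median(p,0).round(1),'rect',np.round(r[0],1),np.round(r[1],1),round(r[2],1)); return p
    if n=='side':
        reg(245,295,255,320,3,20,'foot'); reg(245,295,255,320,60,124,'body'); reg(245,295,255,320,124,150,'hook')
        reg(250,305,125,200,112,125,'rim'); reg(250,305,125,200,125,150,'bail'); reg(250,305,125,200,150,190,'grip')
        p=reg(190,225,155,260,243,258,'rail')
        reg(0,512,0,384,-3,3,'bench')
    else:
        reg(290,340,165,225,3,20,'foot'); reg(290,340,165,225,60,124,'body'); reg(290,340,165,225,124,150,'hook')
        reg(95,175,185,240,112,125,'rim'); reg(95,175,185,240,150,175,'grip')
        p=reg(60,370,175,265,244,256,'rail'); reg(182,212,200,250,253,275,'clamp')
        q=p[(p[:,2]>245)&(p[:,2]<254)]; f=np.polyfit(q[:,1],q[:,0],1); print('rail fit x=',f)
        reg(0,512,0,384,-3,3,'bench')
    a=im[...,::-1]
    c=[(235,305,250,325),(240,310,120,200)] if n=='side' else [(280,350,160,230),(90,220,180,260)]
    cv2.imwrite(f'pics/c_{n}.png',np.hstack([cv2.resize(a[y0:y1,x0:x1],(400,400*(y1-y0)//(x1-x0) if 0 else 400),interpolation=cv2.INTER_CUBIC) for x0,x1,y0,y1 in c]))
a=np.vstack([cv2.resize(cv2.imread(f'pics/c_{n}.png'),(600,300)) for n in('scene','side')]);cv2.imwrite('pics/c.png',a)
```

```text
scene foot 242 min [332.5 178.    3.2] max [504.3 273.7  18.7] med [488.1 206.1  11.3] rect [412.2 247.2] [103.2 217.1] 71.3
scene body 84 min [466.9 186.   93.5] max [492.  210.4 123.5] med [479.6 189.6 115.3] rect [482.9 194.2] [34.9 13.5] 46.1
scene hook 274 min [458. 188. 125.] max [505.8 232.2 140.4] med [485.3 210.4 131.8] rect [482.1 210.7] [48.6 41.7] 15.9
scene rim 795 min [ 441.8 -242.3  113.5] max [ 507.6 -171.4  124.8] med [ 479.7 -205.9  122.2] rect [ 470.2 -191.3] [ 67.7 108.5] 18.6
scene grip 225 min [ 461.4 -233.6  152.6] max [ 481.9 -181.   170.3] med [ 473.1 -208.2  166. ] rect [ 470.9 -207.1] [15.2 59.2] 21.1
scene rail 1987 min [ 607.1 -270.7  244.2] max [664.5 218.4 254.9] med [630.3 -73.4 249.1] rect [607.8 -24.8] [110.6 514. ] 4.4
scene clamp 252 min [620.4 -90.3 254.2] max [647.5 -67.  261.3] med [636.3 -78.8 259.5] rect [633.7 -78.6] [28.2 23.9] 3.7
rail fit x= [-6.15467334e-02  6.24901444e+02]
scene bench 98608 min [-196.2 -492.    -2.4] max [882.5 687.2   2.5] med [5.399e+02 7.600e+00 1.000e-01] rect [138.1 435. ] [1468.5 2039.7] 21.4
side foot 532 min [419
[... 304 characters left out ...]
131.8] rect [483.2 215.7] [50.7 45.4] 18.9
side rim 297 min [ 427.4 -234.2  113.4] max [ 505.1 -153.5  124.9] med [ 472.1 -194.5  121.4] rect [ 467.2 -188.8] [ 76.9 104.7] 10.0
side bail 136 min [ 417.2 -234.7  125.1] max [ 499.1 -146.6  146. ] med [ 463.5 -194.   126.8] rect [ 461.2 -188.2] [ 63.9 104.3] 21.2
side grip 76 min [ 458.2 -223.4  153.6] max [ 481.  -178.8  172.5] med [ 468.1 -197.9  167.8] rect [ 468.2 -200.5] [14.8 51.4] 20.3
side rail 431 min [605.7 -27.4 243.8] max [648.6 231.7 255.9] med [616.6 135.4 249.9] rect [631.5 102.3] [ 40.3 269.4] 3.1
side bench 68536 min [-110.7 -667.7   -2.7] max [933.6 404.9   2.8] med [376.8 132.4   0.4] rect [ 898.8 -338.2] [1510.5 2264.3] 70.9
```

View pics/c.png

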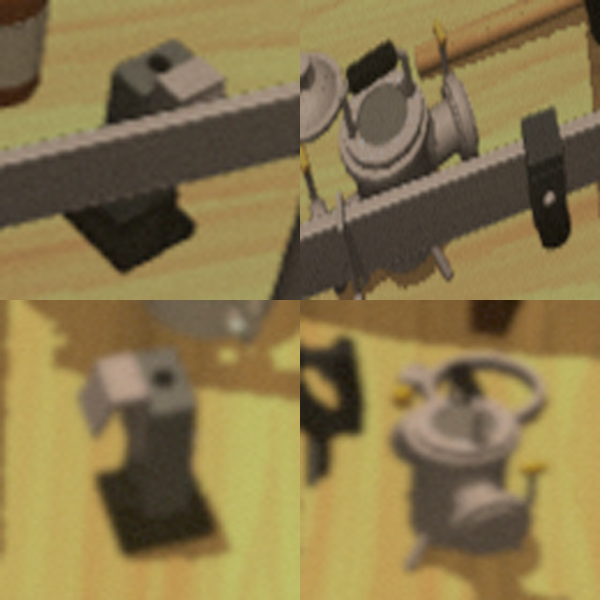

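```bash
python3 -m jog '[[[0,0,-0.8,0,0,0,1],[0,0,-0.8,0,0,0,1],[0.7,-0.4,0,0,0,0,1],[0.7,-0.4,0,0,0,0,1],[0.7,-0.4,0,0,0,0,1],[0.7,-0.4,0,0,0,0,1],[0.7,-0.4,0,0,0,0,1],[0.7,-0.4,0,0,0,0,1]]]' 60; python3 -m jog '[[[0,0,0,0,0,0.029,1],[0,0,0,0,0,0.029,1],[0,0,0,0,0,0.029,1],[0,0,0,0,0,0.029,1],[0,0,0,0,0,0.029,1],[0,0,0,0,0,0.029,1],[0,0,0,0,0,0.029,1],[0,0,0,0,0,0,1]]]'
python3 - <<'E'
from h import *
st(); im,d,K,T=snap('wrist','w1.png'); print(K.tolist(),T.round(3).tolist()); np.savez('w1.npz',im=im,d=d,K=K,T=T)
im,d,K,T=snap('scene'); np.savez('scene1.npz',im=im,d=d,K=K,T=T)
im,d,K,T=snap('side'); np.savez('side1.npz',im=im,d=d,K=K,T=T)
E
```

```text
time: 1.1
tool_pos: [479.0, 211.0, 287.3]
tcp_rot: [-180.0, 0.0, 90.0]
ft_force: [1.2, 0.1, 1.2]
finger_gap: 85.2
time: 2.1
tool_pos: [479.8, 210.0, 287.3]
tcp_rot: [180.0, 0.0, 17.0]
ft_force: [-1.2, -0.4, -0.6]
finger_gap: 85.3
{'time': 2.1, 'tool_pos': [479.8, 209.96, 287.34], 'tcp_rot': [180.0, 0.05, 16.98], 'joint_pos': [18.02, -5.47, 90.14, 0.0, 95.38, 91.04], 'ft_force': [-1.22, -0.44, -0.63], 'finger_gap': 85.28}
[[297.3186396354542, 0.0, 256.5610151102972], [0.0, 297.3186396354542, 194.97104869540658], [0.0, 0.0, 1.0]] [[0.293, -0.913, -0.283, 551.186], [-0.956, -0.28, -0.087, 232.39], [0.001, 0.296, -0.955, 452.821], [0.0, 0.0, 0.0, 1.0]]
```

View pics/w1.png

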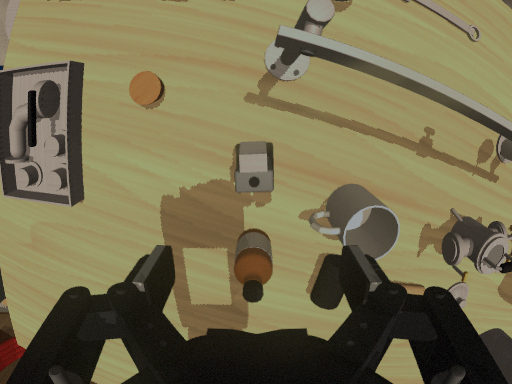

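The wrist picture shows the lamp straight ahead: the body top is at (254,180) with the hook strap above it at (254,158). The mug is at (355,220) and the bottle at (253,262). The rail crosses the top right.

```bash
cat >> h.py <<'E'
def fcloud(d,K,T):
    v,u=np.mgrid[:d.shape[0],:d.shape[1]]
    x=(u-K[0,2])/K[0,0];y=(v-K[1,2])/K[1,1];th=np.hypot(x,y)
    s=np.tan(th)/np.maximum(th,1e-9)
    p=np.stack([x*s*d,y*s*d,d],-1); w=p@T[:3,:3].T+T[:3,3]; w[(d==0)|(th>1.4)]=np.nan
    return w
E
python3 - <<'E'
from h import *
z=np.load('w1.npz');im=z['im'].astype(int);w=fcloud(z['d'],z['K'],z['T'])
u=slice(225,285);v=slice(130,200)
p=w[v,u].reshape(-1,3);c=im[v,u].reshape(-1,3).mean(1)
def rep(l,q):
    r=cv2.minAreaRect(q[:,:2].astype(np.float32));print(l,len(q),np.round(r[0],1),np.round(r[1],1),round(r[2],1),q[:,2].mean().round(1),np.median(q,0).round(1))
top=(p[:,2]>124)&(p[:,2]<150)
h=np.histogram(c[top],10);print(h)
rep('all',p[top]); rep('body',p[top&(c<120)]); rep('hook',p[top&(c>150)])
r=R.from_euler('z',17,degrees=True).as_matrix()
q=p[top]@r; print('lamp frame rot17',np.percentile(q,[1,50,99],axis=0).round(1))
q=p[top&(c>150)]@r; print('hook',np.percentile(q,[2,50,98],axis=0).round(1))
# rail
for n in('scene1','side1','w1'):
    z=np.load(n+'.npz');w=(fcloud if n[0]=='w' else cloud)(z['d'],z['K'],z['T']).reshape(-1,3)
    m=(abs(w[:,0]-626)<35)&(abs(w[:,1]+20)<240)
    q=w[m&(abs(w[:,2]-250)<2.0)]
    if len(q)>20:
        lo=[];ys=[]
        f=np.polyfit(q[:,1],q[:,0],1)
        res=q[:,0]-np.polyval(f,q[:,1]);k=abs(res)<8;f=np.polyfit(q[k,1],q[k,0],1)
        print(n,'rail top',len(q),f,np.std(res[k]), 'y',q[:,1].min(),q[:,1].max(),np.percentile(res[k],[3,97]))
    q=w[m&(w[:,2]>256)&(w[:,2]<264)]
    if len(q)>5: print(n,'clamp',len(q),np.percentile(q,[2,50,98],axis=0).round(1), cv2.minAreaRect(q[:,:2].astype(np.float32)))
E
```

```text
(array([ 74,  11,  15,  33,  96, 315, 375,  22,  33, 456]), array([ 40.33333333,  51.13333333,  61.93333333,  72.73333333,
        83.53333333,  94.33333333, 105.13333333, 115.93333333,
       126.73333333, 137.53333333, 148.33333333]))
all 1430 [481.8 214.5] [49.3 44.1] 17.4 132.8 [480.8 215.3 130.4]
body 929 [481.8 214.5] [49.3 44.1] 17.4 129.6 [472.5 213.  129.5]
hook 0 [0. 0.] [0. 0.] 0.0 nan [nan nan nan]
lamp frame rot17 [[499.4  42.6 125. ]
 [520.7  64.7 130.4]
 [547.2  85.1 140.1]]<stdin>:6: RuntimeWarning: Mean of empty slice.
  ret = ret.dtype.type(ret / rcount)
  return _methods._mean(a, axis=axis, dtype=dtype,
  ret = um.true_divide(
Traceback (most recent call last):
IndexError: index -1 is out of bounds for axis 0 with size 0
```

```bash
python3 -m jog '[[[-0.16,-0.07,0.8,0,0,0,1],[0,0,0.9,0,0,0,1],[0,0,0.9,0,0,0,1],[0,0,0.7,0,0,0,1],[0,0,0.5,0,0,0,1],[0,0,0,0,0,0,0.1],[0,0,0,0,0,0,0.1],[0,0,0,0,0,0,0.1],[0,0,0,0,0,0,0.1],[0,0,0,0,0,0,0.1]]]' 60
python3 - <<'E'
from h import *
for n in('scene1','side1','w1'):
    z=np.load(n+'.npz');w=(fcloud if n[0]=='w' else cloud)(z['d'],z['K'],z['T']).reshape(-1,3)
    m=(abs(w[:,0]-626)<35)&(abs(w[:,1]+20)<240)
    q=w[m&(abs(w[:,2]-250)<2.0)]
    if len(q)>20:
        f=np.polyfit(q[:,1],q[:,0],1)
        res=q[:,0]-np.polyval(f,q[:,1]);k=abs(res)<8;f=np.polyfit(q[k,1],q[k,0],1)
        print(n,'rail top',len(q),f,np.std(res[k]), 'y',q[:,1].min(),q[:,1].max(),np.percentile(res[k],[3,97]))
    q=w[m&(w[:,2]>256)&(w[:,2]<264)&(abs(w[:,1]+78)<30)]
    if len(q)>5: print(n,'clamp',len(q),np.percentile(q,[2,50,98],axis=0).round(1), cv2.minAreaRect(q[:,:2].astype(np.float32)))
st()
E
```

```text
time: 3.5
tool_pos: [473.2, 211.5, 100.1]
tcp_rot: [180.0, -0.3, 16.9]
ft_force: [1.4, -1.4, 6.2]
finger_gap: 41.4
scene1 rail top 1204 [-6.01311748e-02  6.22638905e+02] 2.5341067091595817 y -259.7347770163753 219.85886310649494 [-4.89363439  3.49934471]
scene1 clamp 228 [[620.3 -90.2 256.7]
 [635.  -78.8 259.7]
 [647.1 -67.1 261.1]] ((633.626953125, -78.52845764160156), (28.020668029785156, 23.860868453979492), 3.000425100326538)
side1 rail top 344 [-6.05649532e-02  6.21990687e+02] 2.5747353751800723 y -259.49330023427456 218.9747967999557 [-4.60183493  3.74097895]
side1 clamp 86 [[619.3 -91.1 256.4]
 [632.3 -75.7 260.3]
 [645.8 -64.  263. ]] ((633.2552490234375, -76.90894317626953), (26.971887588500977, 29.769752502441406), 5.087887763977051)
w1 rail top 2223 [-5.94421473e-02  6.20714023e+02] 2.3160265210393445 y 11.031592146554374 219.9628619808791 [-3.69668114  3.85193006]
{'time': 3.5, 'tool_pos': [473.21, 211.5, 100.06], 'tcp_rot': [179.99, -0.25, 16.93], 'joint_pos': [18.42, -0.93, 105.5, -0.01, 75.18, 91.49], 'ft_force': [1.44, -1.4, 6.17], 'finger_gap': 41.45}
```

```bash
python3 -m jog '[[[0,0,-0.2,0,0,0,0],[0,0,-0.6,0,0,0,0],[0,0,-0.8,0,0,0,0],[0,0,-0.8,0,0,0,0],[0,0,-0.6,0,0,0,0],[0,0,-0.3,0,0,0.0187,0],[0,0,0,0,0,0.0187,0],[0,0,0,0,0,0,0]]]' 60; python3 -m jog '[[[0.2,0.4,0,0,0,0,0],[0.4,0.7,0,0,0,0,0],[0.4,0.7,0,0,0,0,0],[0.4,0.7,0,0,0,0,0],[0.4,0.7,0,0,0,0,0],[0.2,0.5,0,0,0,0,0],[0.1,0.3,0,0,0,0,0],[0,0,0,0,0,0,0],[0,0,0,0,0,0,0]]]'
python3 - <<'E'
from h import *
st(); im,d,K,T=snap('wrist','w2.png'); np.savez('w2.npz',im=im,d=d,K=K,T=T)
E
```

```text
time: 4.5
tool_pos: [471.0, 211.0, 263.1]
tcp_rot: [-180.0, 0.0, 3.5]
ft_force: [0.4, -0.1, -2.5]
finger_gap: 41.6
time: 5.62
tool_pos: [587.8, 18.7, 262.8]
tcp_rot: [-180.0, 0.0, 3.5]
ft_force: [-0.3, 0.1, -3.4]
finger_gap: 41.6
{'time': 5.62, 'tool_pos': [587.81, 18.7, 262.77], 'tcp_rot': [-179.97, 0.02, 3.53], 'joint_pos': [-3.19, 4.71, 82.53, 0.03, 92.78, 83.28], 'ft_force': [-0.27, 0.1, -3.35], 'finger_gap': 41.59}
```

View pics/w2.png

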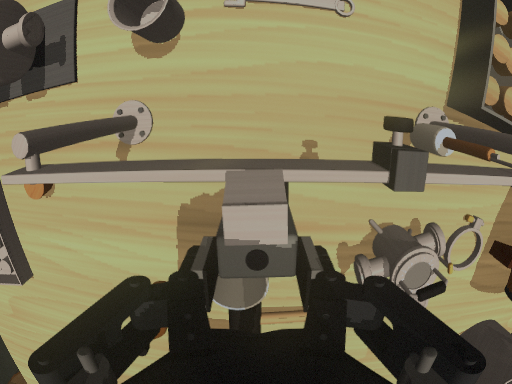

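The lamp is held upright: its hook top is at about (256,220) and its rear leg is at (256,188), just short of the rail at row 172. The clamp is at (405,165).

Run:
```python
from h import *
z=np.load('w2.npz');im=z['im'];w=fcloud(z['d'],z['K'],z['T'])
for v in range(160,285,5): print(v,w[v,256].round(1),im[v,256])
print('rail rows at u=200,310')
for u in(200,310):
  for v in range(156,186,2): print(u,v,w[v,u].round(1),im[v,u].mean().round())
r=R.from_euler('z',3.5,degrees=True).as_matrix()
p=w[205:238,215:300].reshape(-1,3);p=p[(p[:,2]>296)&(p[:,2]<312)]@r
print('hooktop',len(p),np.percentile(p,[1,50,99],axis=0).round(1))
p=w[140:200,365:435].reshape(-1,3);p=p[(p[:,2]>255)&(p[:,2]<270)]@r
print('clamp',len(p),np.percentile(p,[1,50,99],axis=0).round(1))
```

```text
160 [623.1  21.6 215.4] [83 75 63]
165 [623.3  21.6 234.5] [86 78 66]
170 [627.9  21.8 271.1] [119 108  96]
175 [626.1  21.7 275.3] [122 111 100]
180 [624.8  21.6 280.9] [120 111  98]
185 [623.1  21.5 284.3] [123 113 102]
190 [621.6  21.4 288.2] [121 110  99]
195 [620.3  21.3 292.3] [123 113 102]
200 [618.9  21.2 295.6] [116 106  96]
205 [618.3  21.2 301.1] [142 133 120]
210 [615.8  21.  300.9] [168 156 142]
215 [613.6  20.9 301.6] [168 156 143]
220 [610.9  20.7 300.9] [169 158 144]
225 [608.8  20.6 301.9] [169 159 145]
230 [606.   20.4 301.2] [169 160 147]
235 [603.7  20.3 301.8] [168 154 141]
240 [600.8  20.1 301.2] [127 117 107]
245 [594.1  19.7 293.2] [80 76 68]
250 [590.8  19.5 292.4] [38 33 29]
255 [589.1  19.4 294.7] [37 33 25]
260 [585.8  19.2 294. ] [39 35 29]
265 [582.3  19.  293.1] [34 31 24]
270 [579.1  18.8 293.1] [50 47 42]
275 [574.8  18.5 291.2] [77 75 66]
280 [415.4   9.   55.5] [93 86 72]
rail rows at u=200,310
200 156 [584.6 102.7  -2.3] 147.0
200 158 [581.9 102.3  -0.6] 133.0
200 160 [621.2  62.4 217.3] 78.0
200 162 [621.4  60.8 225.7] 80.0
200 164 [621.4  59.5 23
[... 328 characters left out ...]
 101.7  -0.6] 148.0
310 156 [594.8 -59.8  -1.6] 103.0
310 158 [591.9 -59.9  -0.9] 101.0
310 160 [626.  -17.8 216.1] 76.0
310 162 [625.9 -16.5 223.7] 76.0
310 164 [626.  -14.9 232.4] 76.0
310 166 [625.6 -14.  237.5] 77.0
310 168 [625.7 -12.7 244.8] 77.0
310 170 [625.6 -11.8 250.4] 141.0
310 172 [623.7 -12.4 247.6] 158.0
310 174 [623.  -12.  250.3] 154.0
310 176 [621.5 -12.4 248.9] 155.0
310 178 [620.3 -12.5 249.6] 157.0
310 180 [619.1 -12.6 249.7] 153.0
310 182 [555.4 -63.8  -0.7] 130.0
310 184 [ 5.525e+02 -6.390e+01  3.000e-01] 152.0
hooktop 2141 [[602.3 -30.9 299.7]
 [610.6 -16.2 301. ]
 [618.5  -1.3 302.3]]
clamp 1406 [[ 613.1 -127.5  255.3]
 [ 626.9 -114.2  259.4]
 [ 639.7 -103.5  261. ]]
```

```bash
python3 -m jog '[[[0.13,0,0,0,0,0,0],[0,0,0.1,0,0,0,0],[0,0,0.3,0,0,0,0],[0,0,0.2,0,0,0,0],[0,0,0.1,0,0,0,0],[0,0,0,0,0,0,0]]]'; python3 -m jog '[[[0.03,0,0,0,0,0,0],[0,0,0,0,0,0,0]]]';python3 -m jog '[[[0.03,0,0,0,0,0,0],[0,0,0,0,0,0,0]]]'
```

```text
time: 6.42
tool_pos: [594.3, 18.1, 227.0]
tcp_rot: [-180.0, 0.1, 3.5]
ft_force: [-0.4, 0.8, -2.2]
finger_gap: 41.5
time: 6.68
tool_pos: [596.6, 18.2, 228.4]
tcp_rot: [180.0, -0.1, 3.5]
ft_force: [0.7, -0.7, -2.0]
finger_gap: 41.6
time: 6.92
tool_pos: [597.9, 18.3, 228.0]
tcp_rot: [180.0, -0.0, 3.5]
ft_force: [0.4, 0.2, -2.1]
finger_gap: 41.4
```

```bash
for i in 1 2; do :; done; python3 -m jog '[[[0.02,0,0,0,0,0,0],[0,0,0,0,0,0,0]]]';python3 -m jog '[[[0.02,0,0,0,0,0,0],[0,0,0,0,0,0,0]]]'
```

```text
time: 7.18
tool_pos: [598.7, 18.4, 227.8]
tcp_rot: [180.0, 0.0, 3.5]
ft_force: [-0.1, -0.4, -2.2]
finger_gap: 41.5
time: 7.42
tool_pos: [599.0, 18.4, 227.7]
tcp_rot: [-180.0, 0.1, 3.5]
ft_force: [-5.2, 0.2, 0.2]
finger_gap: 41.8
```

```bash
python3 -m jog '[[[-0.02,0,0,0,0,0,0],[0,0,0.1,0,0,0,0],[0,0,0.08,0,0,0,0],[0,0,0,0,0,0,0]]]';python3 -m jog '[[[0,0,0.03,0,0,0,0],[0,0,0,0,0,0,0]]]';python3 -m jog '[[[0,0,0.02,0,0,0,0],[0,0,0,0,0,0,0]]]'
```

```text
time: 7.92
tool_pos: [598.5, 18.4, 218.0]
tcp_rot: [-180.0, 0.0, 3.5]
ft_force: [0.2, 0.2, -2.6]
finger_gap: 41.4
time: 8.18
tool_pos: [598.7, 18.4, 217.2]
tcp_rot: [-180.0, -0.0, 3.5]
ft_force: [0.3, 0.1, -2.2]
finger_gap: 41.6
time: 8.43
tool_pos: [598.7, 18.3, 216.2]
tcp_rot: [180.0, 0.0, 3.5]
ft_force: [0.5, 0.0, -2.1]
finger_gap: 42.0
```

```bash
python3 -m jog '[[[0,0,0.02,0,0,0,0],[0,0,0,0,0,0,0]]]';python3 -m jog '[[[0,0,0.02,0,0,0,0],[0,0,0,0,0,0,0]]]'
```

```text
time: 8.68
tool_pos: [598.8, 18.4, 216.0]
tcp_rot: [180.0, -0.0, 3.5]
ft_force: [-3.1, 0.0, 2.2]
finger_gap: 41.7
time: 8.93
tool_pos: [598.9, 18.4, 215.9]
tcp_rot: [180.0, -0.1, 3.5]
ft_force: [-7.0, 0.4, 8.3]
finger_gap: 41.1
```

```bash
python3 -m jog '[[[-0.01,0,-0.03,0,0,0,0],[0,0.15,0,0,0,0,0],[0,0.25,0,0,0,0,0],[0,0.25,0,0,0,0,0],[0,0.25,0,0,0,0,0],[0,0.15,0,0,0,0,0],[0,0.1,0,0,0,0,0],[0,0,0,0,0,0,0]]]';python3 -m jog '[[[0,0.08,0,0,0,0,0],[0,0.06,0,0,0,0,0],[0,0,0,0,0,0,0]]]';python3 -m jog '[[[0,0.04,0,0,0,0,0],[0,0,0,0,0,0,0]]]'
```

```text
time: 9.93
tool_pos: [601.7, -40.0, 215.9]
tcp_rot: [179.9, -0.0, 3.4]
ft_force: [0.3, -2.4, 2.1]
finger_gap: 41.7
time: 10.3
tool_pos: [602.1, -46.1, 215.9]
tcp_rot: [180.0, -0.0, 3.5]
ft_force: [-1.0, 0.9, 2.7]
finger_gap: 41.4
time: 10.55
tool_pos: [602.2, -48.1, 215.8]
tcp_rot: [180.0, -0.0, 3.5]
ft_force: [-0.2, 0.9, 2.4]
finger_gap: 41.7
```

Hook expected to touch at TCP y of about −53.5.

```bash
for d in 1; do python3 -m jog '[[[0,0.06,0,0,0,0,0],[0,0,0,0,0,0,0]]]'; python3 -m jog '[[[0,0.03,0,0,0,0,0],[0,0,0,0,0,0,0]]]'; python3 -m jog '[[[0,0.03,0,0,0,0,0],[0,0,0,0,0,0,0]]]'; done
```

```text
time: 10.8
tool_pos: [602.4, -51.3, 215.8]
tcp_rot: [180.0, 0.0, 3.4]
ft_force: [-0.4, 1.5, 2.0]
finger_gap: 41.5
time: 11.05
tool_pos: [602.5, -52.7, 215.8]
tcp_rot: [180.0, -0.0, 3.4]
ft_force: [-0.9, 1.8, 2.6]
finger_gap: 41.5
time: 11.3
tool_pos: [602.5, -53.3, 215.8]
tcp_rot: [-179.9, 0.0, 3.5]
ft_force: [-1.3, 6.3, 2.0]
finger_gap: 41.8
```

```bash
python3 -m jog '[[[0,0,0,0,0,0,0.56],[0,0,0,0,0,0,0.62],[0,0,0,0,0,0,0.8],[0,0,0,0,0,0,0.8],[0,0,0,0,0,0,0.8]]]'
python3 - <<'E'
from h import *
st(); im,d,K,T=snap('wrist','w3.png'); np.savez('w3.npz',im=im,d=d,K=K,T=T)
w=fcloud(d,K,T); r=R.from_euler('z',3.5,degrees=True).as_matrix()
p=w.reshape(-1,3)@r; c=im.reshape(-1,3).mean(1)
q=p[(p[:,2]>253)&(p[:,2]<258)&(c>125)&(abs(p[:,0]-606)<25)&(abs(p[:,1]+90)<40)];print('hooktop',len(q),np.percentile(q,[2,50,98],axis=0).round(1))
q=p[(p[:,2]>257)&(p[:,2]<263)&(c<90)&(abs(p[:,0]-630)<25)&(abs(p[:,1]+115)<25)];print('clamp',len(q),np.percentile(q,[2,50,98],axis=0).round(1))
E
```

```text
time: 11.92
tool_pos: [602.6, -54.1, 215.8]
tcp_rot: [180.0, 0.0, 3.5]
ft_force: [0.5, 0.8, 0.2]
finger_gap: 68.3
{'time': 11.92, 'tool_pos': [602.55, -54.12, 215.77], 'tcp_rot': [180.0, 0.0, 3.45], 'joint_pos': [-9.98, 8.05, 83.8, -0.0, 88.14, 76.57], 'ft_force': [0.53, 0.84, 0.21], 'finger_gap': 68.26}
hooktop 2074 [[ 608.6 -103.1  253.3]
 [ 618.9  -90.2  254.6]
 [ 626.7  -74.3  255.9]]
clamp 3044 [[ 608.5 -127.6  258. ]
 [ 627.1 -115.8  259.4]
 [ 639.4 -104.3  260.9]]
```

View pics/w3.png

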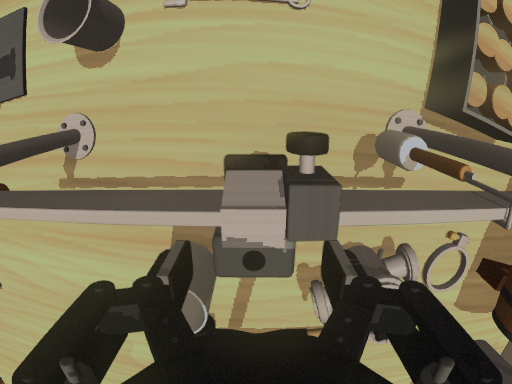

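The lamp hangs free, with the hook strap at (253,205) flush against the clamp block at (310,205). Measured hook right edge is −103.1 and clamp left face −104.3, so they touch within noise. Next is the strainer.

```bash
python3 -m jog '[[[0,0,-0.2,0,0,0,0.8],[0,0,-0.7,0,0,0,0.8],[0,0,-0.9,0,0,0,0.8],[0,0,-0.6,0,0,0,0.8],[-0.47,0.47,0,0,0,0,0.8],[-0.47,0.47,0,0,0,0,0.8],[-0.47,0.47,0,0,0,0,0.8],[-0.47,0.47,0,0,0,0,0.8],[-0.47,0.47,0,0,0,0,0.8],[-0.47,0.47,0,0,0,0,0.8]]]'; python3 -m jog '[[[0,0,0.1,0,0,-0.0296,0.8],[0,0,0.1,0,0,-0.0296,0.8],[0,0,0.1,0,0,-0.0296,0.8],[0,0,0.1,0,0,-0.0296,0.8],[0,0,0.1,0,0,-0.0296,0.8],[0,0,0.1,0,0,-0.0296,0.8],[0,0,0.1,0,0,-0.0296,0.8],[0,0,0.1,0,0,-0.0296,0.8],[0,0,0.1,0,0,-0.0296,0.8],[0,0,0.1,0,0,-0.0296,0.8],[0,0,0,0,0,0,0.8]]]'
python3 - <<'E'
from h import *
s=st(); im,d,K,T=snap('wrist','w4.png'); np.savez('w4.npz',im=im,d=d,K=K,T=T)
w=fcloud(d,K,T); p=w.reshape(-1,3)
near=(np.hypot(p[:,0]-470,p[:,1]+203)<60)
def rep(l,q):
    r=cv2.minAreaRect(q[:,:2].astype(np.float32));print(l,len(q),np.round(r[0],1),np.round(r[1],1),round(r[2],1),q.mean(0).round(1))
rep('grip',p[near&(p[:,2]>155)&(p[:,2]<178)])
q=p[near&(abs(p[:,2]-121)<4)];(c,r)=cv2.minEnclosingCircle(q[:,:2].astype(np.float32));print('rim',c,r)
from scipy.optimize import least_squares
D=np.array([[7.51,85.33,87.26,599.42,206.76],[-5.47,90.14,95.38,523.7,287.34],[-.93,105.5,75.18,518.3,100.06],[4.71,82.53,92.78,588.1,262.77],[8.05,83.8,88.14,604.97,215.77],[*np.array(s['joint_pos'])[[1,2,4]],np.hypot(*s['tool_pos'][:2]),s['tool_pos'][2]]])
def fk(x,q):
    a,b=np.radians(q[...,0]),np.radians(q[...,0]+q[...,1])
    return np.stack([x[0]+x[1]*np.sin(a)+x[2]*np.sin(b)+x[3]*np.cos(b),x[4]+x[1]*np.cos(a)+x[2]*np.cos(b)-x[3]*np.sin(b)],-1)
f=least_squares(lambda x:(fk(x,D)-D[:,3:]).ravel(),[0,400,400,0,150]);print(f.x.round(1),f.cost, D[-1].round(2));np.save('fk.npy',f.x)
E
```

```text
time: 13.22
tool_pos: [469.6, -204.0, 336.8]
tcp_rot: [180.0, -0.1, 3.5]
ft_force: [0.4, 0.3, 0.1]
finger_gap: 68.3
time: 14.6
tool_pos: [470.2, -203.2, 286.2]
tcp_rot: [180.0, 0.0, 109.9]
ft_force: [-0.7, -0.0, 0.0]
finger_gap: 68.5
{'time': 14.6, 'tool_pos': [470.23, -203.25, 286.2], 'tcp_rot': [180.0, 0.01, 109.95], 'joint_pos': [-29.11, -7.33, 91.97, -0.0, 95.35, -49.06], 'ft_force': [-0.74, -0.01, 0.03], 'finger_gap': 68.53}
grip 634 [ 468.1 -206.6] [13.9 58.7] 19.3 [ 467.2 -204.3  166.8]
rim (468.2796936035156, -206.99533081054688) 38.608760833740234
[  3.1 363.9 552.8  55.5 -71.1] 0.2998218979938934 [ -7.33  91.97  95.35 512.28 286.2 ]
```

View pics/w4.png

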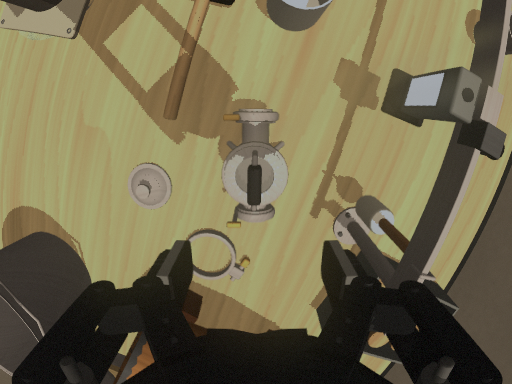

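The handle bar is at (254,185) over the strainer rim at (255,175). The lens shows at (423,90), facing the robot. Handle and rim centres agree within 0.5 mm at (468,−207), and the handle's yaw is 19.3°.

```bash
python3 -m jog '[[[-0.05,-0.064,0.6,0,0,0.002,0.8],[0,0,0.8,0,0,0,0.8],[0,0,0.8,0,0,0,0.8],[0,0,0.46,0,0,0,0.8],[0,0,0.2,0,0,0,0.8],[0,0,0,0,0,0,0],[0,0,0,0,0,0,0],[0,0,0,0,0,0,0],[0,0,0,0,0,0,0],[0,0,0,0,0,0,0],[0,0,0,0,0,0,0],[0,0,0,0,0,0,0]]]' 100
python3 - <<'E'
from h import *
s=st()
D=np.array([[-4.89,7.51,85.33,87.26,599.42,.08,206.76],[18.02,-5.47,90.14,95.38,479.8,209.96,287.34],[18.42,-.93,105.5,75.18,473.21,211.5,100.06],[-3.19,4.71,82.53,92.78,587.81,18.7,262.77],[-9.98,8.05,83.8,88.14,602.55,-54.12,215.77],[-29.11,-7.33,91.97,95.35,470.23,-203.25,286.2],[*np.array(s['joint_pos'])[[0,1,2,4]],*s['tool_pos']]])
from scipy.optimize import least_squares
def fk(x,q,Lt=0):
    # tool-down only part; lateral offset x[5]
    a,b=np.radians(q[:,1]),np.radians(q[:,1]+q[:,2]);t=np.radians(q[:,0])
    r=x[0]+x[1]*np.sin(a)+x[2]*np.sin(b)+x[3]*np.cos(b); z=x[4]+x[1]*np.cos(a)+x[2]*np.cos(b)-x[3]*np.sin(b)
    return np.stack([r*np.cos(t)-x[5]*np.sin(t),r*np.sin(t)+x[5]*np.cos(t),z],-1)
f=least_squares(lambda x:(fk(x,D)-D[:,4:]).ravel(),[0,400,400,0,150,50]);print(f.x.round(1),f.cost);np.save('fk.npy',f.x)
x=f.x
# wanted: handle grasp point h=(~435,-58,275)  tool z=(.7,.04,-.7); wrist centre = TCP-Lt*tz (flat plane approx)
for Lt in(180,220,260,300):
  c=np.array([435-.707*(Lt-19),-58-.043*(Lt-19),277+.707*(Lt-19)]); rr=np.sqrt(np.hypot(c[0],c[1])**2-x[5]**2)
  g=lambda q:(fk(x,np.array([[0,q[0],q[1]]]))[0][[0,2]]-[rr,c[2]-Lt])
  for s0 in([0,100],[-40,130]):
    o=least_squares(g,s0);print(Lt,c.round(),o.x.round(1),'q5',(135-o.x.sum()).round(1),o.cost.round(1))
E
```

```text
time: 16.15
tool_pos: [469.0, -207.1, 144.5]
tcp_rot: [179.9, 0.1, 109.3]
ft_force: [-0.4, 2.2, 5.4]
finger_gap: 7.2
{'time': 16.15, 'tool_pos': [468.99, -207.06, 144.46], 'tcp_rot': [179.91, 0.1, 109.28], 'joint_pos': [-29.56, -4.05, 103.7, 0.01, 80.21, -48.85], 'ft_force': [-0.44, 2.19, 5.38], 'finger_gap': 7.19}
[  0.6 366.  552.8  56.4 -72.3  51.2] 0.35579413780555175
180 [321. -65. 391.] [-39.5 123.6] q5 50.9 0.0
180 [321. -65. 391.] [-39.5 123.6] q5 50.9 0.0
220 [293. -67. 419.] [-45.3 128. ] q5 52.3 0.0
220 [293. -67. 419.] [-45.3 128. ] q5 52.3 0.0
260 [265. -68. 447.] [-51.6 132.4] q5 54.2 0.0
260 [265. -68. 447.] [-51.6 132.4] q5 54.2 0.0
300 [236. -70. 476.] [-58.6 136.8] q5 56.7 0.0
300 [236. -70. 476.] [-58.6 136.8] q5 56.7 0.0
```

```bash
python3 -m jog '[[[0,0,0,0,0,0,0],[0,0,-0.05,0,0,0,0],[0,0,-0.15,0,0,0,0],[0,0,-0.2,0,0,0,0],[0,0,0,0,0,0,0],[0,0,0,0,0,0,0]]]' 100
python3 - <<'E'
from h import *
st(); im,d,K,T=snap('wrist','w5.png'); im2,_,_,_=snap('scene','s5.png')
a=cv2.resize(im[100:384,100:412,::-1],(440,400)); b=cv2.resize(im2[150:270,60:190,::-1],(360,400)); cv2.imwrite('pics/w5b.png',np.hstack([a,b]))
E
```

```text
time: 16.9
tool_pos: [468.2, -206.7, 162.8]
tcp_rot: [180.0, 0.0, 109.3]
ft_force: [-0.0, 1.1, -2.0]
finger_gap: 6.8
{'time': 16.9, 'tool_pos': [468.15, -206.73, 162.8], 'tcp_rot': [180.0, 0.0, 109.29], 'joint_pos': [-29.57, -4.83, 102.49, -0.0, 82.34, -48.86], 'ft_force': [-0.0, 1.12, -2.0], 'finger_gap': 6.84}
```

View pics/w5b.png

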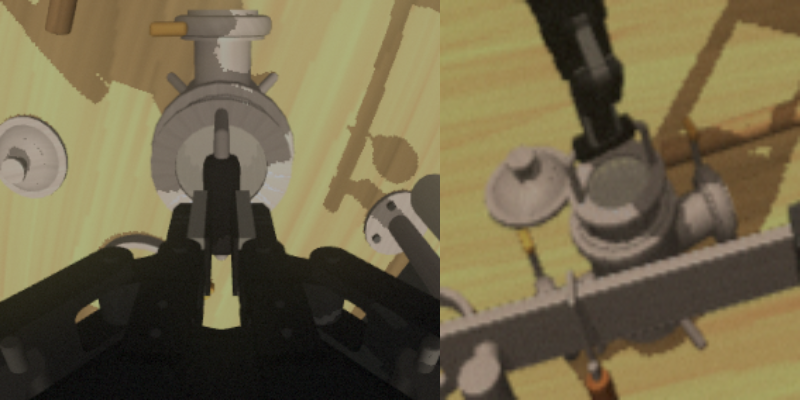

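The left crop shows the pads closed on the handle bar. The right crop shows the basket raised about 20 mm out of the pot. I'll raise it clear, and measure the lens from the saved w4 picture.

```bash
python3 -m jog '[[[0,0,-0.4,0,0,0,0],[0,0,-0.6,0,0,0,0],[0,0,-0.7,0,0,0,0],[0,0,-0.7,0,0,0,0],[0,0,-0.4,0,0,0,0],[0,0,0,0,0,0,0]]]' 100
python3 - <<'E'
from h import *
st()
z=np.load('w4.npz');im=z['im'].astype(int);w=fcloud(z['d'],z['K'],z['T'])
c=im[60:125,390:470];p=w[60:125,390:470]
m=(c[...,2]>c[...,0]-5)&(c.mean(-1)>150); n,l,s,_=cv2.connectedComponentsWithStats(m.astype(np.uint8)); k=1+s[1:,4].argmax(); q=p[l==k]; print('lens',s[k],np.percentile(q,[2,50,98],axis=0).round(1),q.mean(0).round(1))
r=R.from_euler('z',3.5,degrees=True).as_matrix(); print((q@r).mean(0).round(1),np.percentile(q@r,[3,97],axis=0).round(1))
A=np.c_[q-q.mean(0)]; print('normal',np.linalg.svd(A,full_matrices=False)[2][2].round(3))
E
```

```text
time: 17.75
tool_pos: [468.8, -207.1, 304.0]
tcp_rot: [179.9, 0.1, 109.3]
ft_force: [0.3, 0.7, -4.4]
finger_gap: 7.3
{'time': 17.75, 'tool_pos': [468.84, -207.11, 303.99], 'tcp_rot': [179.9, 0.11, 109.3], 'joint_pos': [-29.57, -7.44, 90.24, -0.0, 97.05, -48.86], 'ft_force': [0.34, 0.74, -4.35], 'finger_gap': 7.34}
lens [ 15  13  39  33 878] [[nan nan nan]
 [nan nan nan]
 [nan nan nan]] [nan nan nan]
[nan nan nan] [[nan nan nan]
 [nan nan nan]]Traceback (most recent call last):
  File "<stdin>", line 7, in <module>
    u, s, vh = gufunc(a, signature=signature)
               ~~~~~~^^^^^^^^^^^^^^^^^^^^^^^^
    raise LinAlgError("SVD did not converge")
numpy.linalg.LinAlgError: SVD did not converge
```

```bash
python3 -m jog '[[[0.3,0.06,0,0,0,0,0],[0.6,0.12,0,0,0,0,0],[0.7,0.12,0,0,0,0,0],[0.6,0.12,0,0,0,0,0],[0.38,0.06,0,0,0,0,0],[0,0,0,-0.0241,-0.0068,0,0],[0,0,0,-0.0241,-0.0068,0,0],[0,0,0,0,0,0,0],[0,0,0,0,0,0,0]]]' 100
cat > ik.py <<'E'
from h import *
from scipy.optimize import least_squares
x=np.load('fk.npy')
def FK(q,Lt):
    q=np.radians(q); E=lambda a,t:R.from_euler(a,t).as_matrix()
    A=E('z',q[0]); B=A@E('y',q[1]); C=A@E('y',q[1]+q[2]); W=C@E('z',q[3])@E('y',q[4])@E('z',q[5])
    p=A@[x[0],x[5],x[4]+Lt]+B@[0,0,x[1]]+C@[x[3],0,x[2]]+W@[0,0,Lt]
    return p,W
E
python3 - <<'E'
from ik import *
s=st(); q=np.array(s['joint_pos'])
f=least_squares(lambda L:FK(q,L[0])[0]-s['tool_pos'],[250]);print('Lt',f.x,f.cost); L=f.x[0]
Wm=R.from_euler('xyz',s['tcp_rot'],degrees=True).as_matrix();print((FK(q,L)[1].T@Wm).round(3).tolist())
z=np.load('w4.npz');im=z['im'].astype(int);w=fcloud(z['d'],z['K'],z['T'])
c=im[60:125,390:470];p=w[60:125,390:470]
m=(c[...,2]>c[...,0]-5)&(c.mean(-1)>150); n,l,t,_=cv2.connectedComponentsWithStats(m.astype(np.uint8)); k=1+t[1:,4].argmax(); v=p[l==k];v=v[~np.isnan(v[:,0])]; 
r=R.from_euler('z',3.5,degrees=True).as_matrix(); print('lens',len(v),v.mean(0).round(1)); u=v@r;print('rail axes',u.mean(0).round(1),np.percentile(u,[2,98],axis=0).round(1)); print('normal',(np.linalg.svd(u-u.mean(0),full_matrices=False)[2][2]).round(3))
np.save('Lt.npy',L)
E
```

```text
time: 18.88
tool_pos: [448.1, -77.3, 303.1]
tcp_rot: [162.7, 4.8, 108.5]
ft_force: [0.3, -0.1, -2.8]
finger_gap: 7.3
{'time': 18.88, 'tool_pos': [448.12, -77.3, 303.07], 'tcp_rot': [162.72, 4.8, 108.52], 'joint_pos': [-23.08, -36.24, 114.04, 7.91, 86.11, -41.75], 'ft_force': [0.26, -0.07, -2.78], 'finger_gap': 7.35}
Lt [385.83637899] 0.09088592036329582
[[0.0, -1.0, -0.0], [1.0, 0.0, -0.0], [0.0, -0.0, 1.0]]
lens 875 [587.5 -53.3 188.3]
rail axes [583.1 -89.1 188.3] [[ 581.  -103.9  152.6]
 [ 585.6  -74.   217.6]]
normal [ 0.998 -0.004  0.061]
```

```bash
cat > plan.py <<'E'
from ik import *
L=float(np.load('Lt.npy'))
lo=np.array([-169.43,-51.17,1.28,-76.62,0,-152.29])+1;hi=np.array([169.43,129.36,143.12,256.62,156.53,152.29])-1
r=R.from_euler('z',3.5,degrees=True).as_matrix()
bot=r@np.array([523.,-89.,186.])
def solve(th,az,off,bot=bot,q0=(-35,-45,115,30,80,-40)):
    a=np.radians(3.5+az);t=np.radians(th); d=np.array([np.sin(t)*np.cos(a),np.sin(t)*np.sin(a),-np.cos(t)])
    tcp=bot+r@np.array(off)-111*d   # grasp point 130 back, TCP 19 ahead of it
    f=least_squares(lambda q:np.r_[(FK(q,L)[0]-tcp)/10,(FK(q,L)[1][:,2]-d)*50],np.clip(q0,lo+.1,hi-.1),bounds=(lo,hi))
    return f.x,f.cost,tcp,d
if __name__=='__main__':
    for th in(45,42,40,38,35):
        for az in(-30,-15,0,15,30):
            q,c,tcp,d=solve(th,az,[0,0,0]); print(th,az,'cost',c.round(2),q.round(1),tcp.round())
E
python3 plan.py
```

```text
45 -30 cost 6.68 [ 15.6 -50.2 134.9 -32.8  65.1 -32.5] [457. -22. 264.]
45 -15 cost 34.36 [ -4.6 -50.2 133.1  -7.7  57.3 142.5] [451. -41. 264.]
45 0 cost 26.99 [-36.8 -50.2 133.7  30.2  67.4  63.7] [449. -62. 264.]
45 15 cost 1.71 [-51.9 -50.2 135.2  42.5  81.1  36.5] [453. -82. 264.]
45 30 cost 0.0 [-55.5 -35.3 127.3  45.   87.9  -7.2] [ 462. -100.  264.]
42 -30 cost 3.54 [  11.8  -50.2  133.1  -27.8   66.2 -148.7] [461. -24. 268.]
42 -15 cost 21.99 [  -6.9  -50.2  131.6   -4.8   60.7 -150.5] [455. -42. 268.]
42 0 cost 17.17 [-33.4 -50.2 132.   25.8  68.6  44.3] [453. -61. 268.]
42 15 cost 0.53 [-48.2 -50.2 133.4  38.6  80.6  31.9] [457. -80. 268.]
42 30 cost 0.0 [-52.3 -35.  125.2  41.9  87.1 -13.6] [466. -98. 268.]
40 -30 cost 1.81 [  9.3 -50.2 132.  -24.6  67.2 -62.4] [464. -25. 271.]
40 -15 cost 15.01 [ -8.1 -50.2 130.7  -3.4  62.9  26.1] [458. -43. 271.]
40 0 cost 11.53 [-31.6 -50.2 131.   23.2  69.6  39.1] [456. -61. 271.]
40 15 cost 0.08 [-45.8 -50.2 132.4  36.   80.4  23.9] [460. -80. 271.]
40 30 cost 0.0 [-50.2 -34.6 123.8  39.8  86.6 -19.4] [468. -96. 271.]
38 -30 cost 0.59 [  7.  -50.2 131.  -21.8  68.3 -20.9] [466. -26. 273.]
38 -15 cost 9.23 [ -9.2 -50.2 129.9  -2.3  65.   25. ] [460. -43. 273.]
38 0 cost 6.84 [-29.9 -50.2 130.2  21.   70.7  -5. ] [459. -61. 273.]
38 15 cost 0.0 [-43.4 -49.3 130.9  33.5  80.1  18.5] [463. -79. 273.]
38 30 cost 0.0 [-48.  -34.  122.3  37.6  86.2  16.9] [470. -95. 273.]
35 -30 cost 0.0 [  4.  -49.5 129.3 -18.   69.9 -16.7] [470. -28. 277.]
35 -15 cost 3.06 [-10.5 -50.2 128.9  -1.   67.9 -12.3] [465. -44. 277.]
35 0 cost 1.95 [-27.8 -50.2 129.1  18.2  72.4  17.2] [464. -61. 277.]
35 15 cost 0.0 [-39.8 -46.1 127.6  29.7  79.8   2.9] [467. -77. 277.]
35 30 cost 0.0 [-44.6 -32.9 120.   34.3  85.7 -34.3] [474. -92. 277.]
```

Run:
```python
from plan import *
lo[1]=-49.7
for th in(45,43,41):
  for az in(12,14,16,18,20):
    for off in([0,0,0],[4,0,2]):
        q,c,tcp,d=solve(th,az,off); print(th,az,off,'cost',c.round(3),q[:5].round(1),np.linalg.norm(FK(q,L)[0]-tcp).round(2))
```

```text
45 12 [0, 0, 0] cost 5.346 [-50.  -49.7 134.8  41.2  78.7] 26.62
45 12 [4, 0, 2] cost 4.598 [-49.3 -49.7 134.6  41.   78.3] 24.72
45 14 [0, 0, 0] cost 2.948 [-51.3 -49.7 134.9  42.1  80.3] 19.7
45 14 [4, 0, 2] cost 2.414 [-50.6 -49.7 134.8  41.9  79.8] 17.85
45 16 [0, 0, 0] cost 1.222 [-52.4 -49.7 135.1  42.9  81.7] 12.64
45 16 [4, 0, 2] cost 0.895 [-51.7 -49.7 134.9  42.7  81.3] 10.83
45 18 [0, 0, 0] cost 0.23 [-53.4 -49.7 135.2  43.5  83.1] 5.47
45 18 [4, 0, 2] cost 0.105 [-52.8 -49.7 135.   43.3  82.7] 3.7
45 20 [0, 0, 0] cost 0.0 [-54.2 -49.  134.9  44.   84.3] 0.0
45 20 [4, 0, 2] cost 0.0 [-53.5 -48.3 134.3  43.9  83.7] 0.03
43 12 [0, 0, 0] cost 3.555 [-47.4 -49.7 133.6  38.4  78.4] 21.71
43 12 [4, 0, 2] cost 2.918 [-46.7 -49.7 133.4  38.2  78. ] 19.69
43 14 [0, 0, 0] cost 1.769 [-48.8 -49.7 133.7  39.4  79.9] 15.26
43 14 [4, 0, 2] cost 1.339 [-48.1 -49.7 133.5  39.3  79.5] 13.3
43 16 [0, 0, 0] cost 0.572 [-49.9 -49.7 133.8  40.3  81.3] 8.65
43 16 [4, 0, 2] cost 0.345 [-49.3 -49.7 133.7  40.1  80.9] 6.73
43 18 [0, 0, 0] cost 0.028 [-51.  -49.7 133.9  41.   82.6] 1.9
43 18 [4, 0, 2] cost 0.0 [-50.4 -49.7 133.8  40.9  82.2] 0.02
43 20 [0, 0, 0] cost 0.0 [-51.7 -47.8 133.   41.6  83.6] 0.12
43 20 [4, 0, 2] cost 0.0 [-51.1 -47.1 132.4  41.5  83. ] 0.18
41 12 [0, 0, 0] cost 1.976 [-44.9 -49.7 132.4  35.7  78.3] 16.18
41 12 [4, 0, 2] cost 1.489 [-44.3 -49.7 132.2  35.5  77.9] 14.06
41 14 [0, 0, 0] cost 0.792 [-46.3 -49.7 132.6  36.8  79.7] 10.21
41 14 [4, 0, 2] cost 0.502 [-45.7 -49.7 132.4  36.6  79.3] 8.14
41 16 [0, 0, 0] cost 0.126 [-47.5 -49.7 132.7  37.7  81. ] 4.06
41 16 [4, 0, 2] cost 0.031 [-47.  -49.7 132.5  37.6  80.6] 2.03
41 18 [0, 0, 0] cost 0.001 [-48.5 -48.7 132.3  38.5  82.1] 0.4
41 18 [4, 0, 2] cost 0.0 [-47.9 -48.2 131.8  38.4  81.6] 0.0
41 20 [0, 0, 0] cost 0.0 [-49.3 -46.5 131.1  39.2  82.9] 0.0
41 20 [4, 0, 2] cost 0.0 [-48.6 -45.8 130.6  39.   82.5] 0.01
```

```bash
cat > step.py <<'E'
from plan import *
import sys
th,az=float(sys.argv[1]),float(sys.argv[2]); off=eval(sys.argv[3])
s=st(); p0=np.array(s['tool_pos']); W=R.from_euler('xyz',s['tcp_rot'],degrees=True).as_matrix()
q,c,tcp,d=solve(th,az,off,q0=s['joint_pos']); print('target',tcp.round(1),q.round(1),c.round(3))
z=W[:,2]; ax=np.cross(z,d); ang=np.arccos(np.clip(z@d,-1,1)); rv=ax/np.linalg.norm(ax)*ang
print('turn deg',np.degrees(ang).round(1),'units',(W.T@rv/2/np.pi).round(4)); W2=R.from_rotvec(rv).as_matrix()@W
print('shift now-frame',(W.T@(tcp-p0)/50).round(3),'after-turn frame',(W2.T@(tcp-p0)/50).round(3),'world',(tcp-p0).round(1))
b=p0+111*z; print('bottom now (rail axes, from lens)',(r.T@b-[583,-89,186]).round(1),'tilt',np.degrees(np.arccos(-z[2])).round(1),'az',(np.degrees(np.arctan2(z[1],z[0]))-3.5).round(1))
for f in(0,.25,.5,.75,1): # path check: turn first at p0, spread
    zz=R.from_rotvec(rv*f).apply(z); t=p0+f*(tcp-p0)
    g=least_squares(lambda k:np.r_[(FK(k,L)[0]-t)/10,(FK(k,L)[1][:,2]-zz)*50],np.clip(s['joint_pos'],lo+.1,hi-.1),bounds=(lo,hi)); print(f,g.x.round(1),g.cost.round(3))
E
python3 step.py 43.5 19 [2,0,1]
```

```text
{'time': 18.88, 'tool_pos': [448.12, -77.3, 303.07], 'tcp_rot': [162.72, 4.8, 108.52], 'joint_pos': [-23.08, -36.24, 114.04, 7.91, 86.11, -41.75], 'ft_force': [0.26, -0.07, -2.78], 'finger_gap': 7.35}
target [458.9 -86.  267.5] [-51.7 -49.  133.8  41.9  83.1 -41.7] 0.001
turn deg 27.1 units [-0.0731  0.0179  0.    ]
shift now-frame [-0.173 -0.075  0.739] after-turn frame [-0.25  -0.389  0.606] world [ 10.7  -8.7 -35.6]
bottom now (rail axes, from lens) [-106.3  -15.5   11.4] tilt 17.9 az -0.0
0 [-23.  -36.3 114.1   7.9  86.1 -41.7] 0.0
0.25 [-29.8 -41.1 119.3  15.8  83.5 -41.7] 0.0
0.5 [-37.2 -45.  124.5  24.3  82.2 -41.7] 0.0
0.75 [-44.6 -47.9 129.4  33.2  82.1 -41.7] 0.0
1 [-51.7 -49.  133.8  41.9  83.1 -41.7] 0.001
```

```bash
python3 -m jog '[[[-0.045,-0.03,0.18,-0.0183,0.0045,0,0],[-0.05,-0.05,0.175,-0.0183,0.0045,0,0],[-0.055,-0.075,0.165,-0.0183,0.0045,0,0],[-0.06,-0.09,0.155,-0.0183,0.0045,0,0],[0,0,0,0,0,0,0],[0,0,0,0,0,0,0]]]' 100; python3 step.py 43.5 19 [2,0,1]
python3 - <<'E'
from h import *
for n in('scene','side'):
    im,d,K,T=snap(n,n+'6.png'); np.savez(n+'6.npz',im=im,d=d,K=K,T=T)
a=cv2.imread('pics/scene6.png')[100:300,60:330];b=cv2.imread('pics/side6.png')[80:320,170:410]
cv2.imwrite('pics/f6.png',np.hstack([cv2.resize(a,(420,420*200//270*1)),cv2.resize(b,(310,310))[:311,:]] if 0 else [cv2.resize(a,(400,400)),cv2.resize(b,(400,400))]))
E
```

```text
time: 19.62
tool_pos: [456.8, -87.5, 268.3]
tcp_rot: [136.5, -0.7, 111.8]
ft_force: [0.1, 1.1, -3.2]
finger_gap: 6.9
{'time': 19.62, 'tool_pos': [456.84, -87.46, 268.31], 'tcp_rot': [136.51, -0.75, 111.8], 'joint_pos': [-52.55, -48.88, 133.64, 42.01, 83.71, -74.46], 'ft_force': [0.06, 1.14, -3.25], 'finger_gap': 6.86}
target [458.9 -86.  267.5] [-51.7 -49.  133.8  41.9  83.1 -74.5] 0.0
turn deg 0.1 units [-0.     -0.0002 -0.    ]
shift now-frame [0.012 0.024 0.045] after-turn frame [0.012 0.024 0.045] world [ 2.   1.4 -0.8]
bottom now (rail axes, from lens) [-60.1  -1.2   1.8] tilt 43.5 az 19.1
0 [-52.2 -49.1 133.8  41.9  83.6 -74.5] 0.0
0.25 [-52.1 -49.1 133.8  41.9  83.4 -74.5] 0.0
0.5 [-52.  -49.1 133.8  41.9  83.3 -74.5] 0.0
0.75 [-51.8 -49.1 133.9  41.9  83.2 -74.5] 0.0
1 [-51.7 -49.  133.8  41.9  83.1 -74.5] 0.0
```

View pics/f6.png

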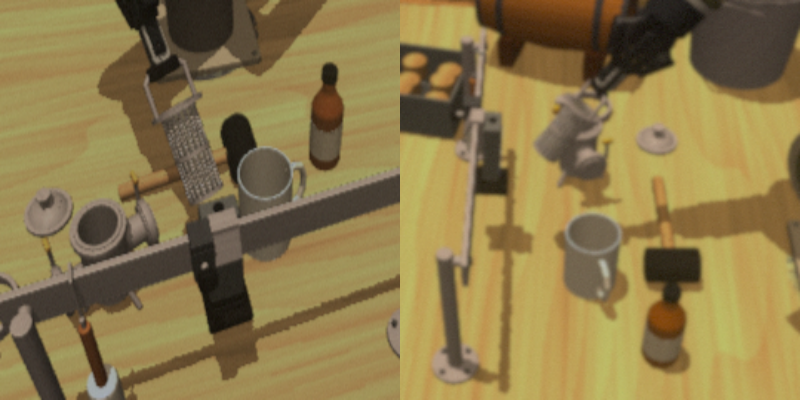

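Both views show the basket leaning towards the hanging lamp, its bottom in front of the lens and clear of everything. I'll check its axis and bottom by depth, independently of the grasp model.

Run:
```python
from h import *
s=telemetry.sense(); p0=np.array(s['tool_pos']); z=R.from_euler('xyz',s['tcp_rot'],degrees=True).as_matrix()[:,2]
r=R.from_euler('z',3.5,degrees=True).as_matrix()
for n in('scene6','side6'):
    f=np.load(n+'.npz');w=cloud(f['d'],f['K'],f['T']).reshape(-1,3);w=w[~np.isnan(w[:,0])]
    g=p0-19*z; t=(w-g)@z; rad=np.linalg.norm(w-g-np.outer(t,z),axis=1)
    k=w[(t>55)&(t<150)&(rad<35)]; tt=(k-g)@z; print(n,len(k),'mesh end t (130 expected)',np.percentile(tt,[95,98,99.5]).round(1))
    # side-lines: centre of silhouette across axis, per slice
    vd=f['T'][:3,2]; sd=np.cross(z,vd); sd/=np.linalg.norm(sd)
    for a,b in((55,65),(65,75),(75,85),(85,95),(95,105),(105,115)):
        m=(tt>a)&(tt<b); e=(k[m]-g)@sd; q=np.percentile(e,[2,98]) if m.sum()>5 else [np.nan]*2; print((a+b)/2,np.round(q,1),'mid',np.mean(q).round(1),'depth r',np.round((np.percentile(np.cross(sd,z)@(k[m]-g).T,[5,95]) if m.sum()>5 else 0),1))
    print('side dir in rail axes',(r.T@sd).round(2))
    u=w@r; L=u[(abs(u[:,1]+89)<20)&(u[:,0]>575)&(u[:,0]<612)&(u[:,2]>130)&(u[:,2]<250)]
    print('lamp',len(L),np.percentile(L,[2,50,98],axis=0).round(1).tolist())
```

```text
scene6 1018 mesh end t (130 expected) [128.4 130.7 131.8]
60.0 [-24.  19.] mid -2.5 depth r [-19.2  -1.1]
70.0 [-24.4  19.2] mid -2.6 depth r [-18.4   0.2]
80.0 [-24.1  18.7] mid -2.7 depth r [-17.9  -0.8]
90.0 [-23.4  18.7] mid -2.3 depth r [-17.9  -2.1]
100.0 [-24.2  18.3] mid -3.0 depth r [-16.6   0.2]
110.0 [-25.  18.] mid -3.5 depth r [-15.9   1.3]
side dir in rail axes [0.01 0.95 0.3 ]
lamp 215 [[584.1, -108.1, 169.9], [595.3, -86.7, 244.0], [612.0, -69.4, 246.8]]
side6 530 mesh end t (130 expected) [127.4 129.7 131.4]
60.0 [-19.4  23.7] mid 2.1 depth r [-21.6  -5. ]
70.0 [-18.1  24.7] mid 3.3 depth r [-21.4  -4.1]
80.0 [-18.1  25.2] mid 3.5 depth r [-21.   -2.5]
90.0 [-18.9  24.6] mid 2.8 depth r [-20.7  -2.6]
100.0 [-17.8  26.7] mid 4.4 depth r [-18.7  -0.2]
110.0 [-15.5  26.6] mid 5.5 depth r [-19.9  -2.5]
side dir in rail axes [-0.72  0.5  -0.49]
lamp 252 [[583.5, -106.3, 136.5], [596.1, -72.3, 234.6], [611.5, -69.1, 247.9]]
```

```bash
python3 -m jog '[[[0.043,0.059,0.057,0,0,0,0],[0,0,0,0,0,0,0],[0,0,0,0,0,0,0],[0,0,0,0,0,0,0]]]' 100; python3 step.py 43.5 19 [2,0,1] | sed -n 1,6p | cut -c1-330
python3 - <<'E'
from h import *
im,d,K,T=snap('wrist','w7.png')
s=telemetry.sense();print(np.round(s['qd'],2))
E
```

```text
time: 20.23
tool_pos: [459.5, -83.3, 267.4]
tcp_rot: [136.3, -0.7, 111.8]
ft_force: [-0.2, 0.2, -2.1]
finger_gap: 7.1
{'time': 20.23, 'tool_pos': [459.55, -83.33, 267.35], 'tcp_rot': [136.35, -0.7, 111.83], 'joint_pos': [-51.74, -49.15, 133.96, 42.03, 83.09, -73.96], 'ft_force': [-0.2, 0.25, -2.06], 'finger_gap': 7.05}
target [458.9 -86.  267.5] [-51.7 -49.1 133.9  41.9  83.1 -74.2] 0.0
turn deg 0.2 units [ 0.0004 -0.0001  0.    ]
shift now-frame [-0.045 -0.021 -0.025] after-turn frame [-0.045 -0.021 -0.025] world [-0.7 -2.7  0.2]
bottom now (rail axes, from lens) [-57.    2.8   1. ] tilt 43.7 az 19.1
0 [-51.4 -49.4 134.1  42.   82.9 -73.3] 0.0
[-0.26  0.07  0.03 -0.04 -0.02 -0.04]
```

View pics/w7.png

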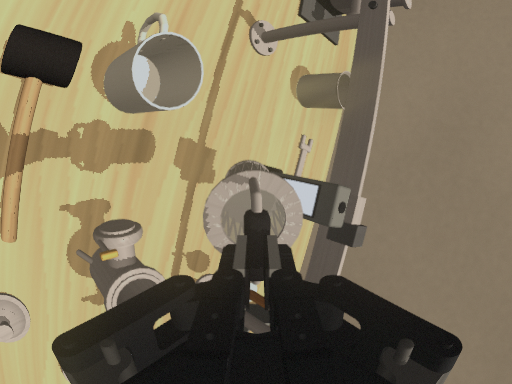

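The wrist view shows the basket held at (253,210), in front of the lit lens at (303,195). The lamp is still on the rail against the clamp, and nothing is touching the basket. Handing in.

```bash
python3 -c "
from bench import job; print(job.hand_in())"
```

```text
the job is handed in; nothing more can be done
None
```

I hooked the lamp onto the rail about 70 mm left of its final place and slid it until it touched the stop clamp (6 N on contact). I let it hang there with the lens towards the robot. Then I lifted the basket straight out of the strainer by its handle, and I'm holding it leaned over in front of the lens. I handed in at about 20 s of the 51 s allowed.

**Last checks**
- **Lamp:** the hook edge and the clamp face measured about 1 mm apart, which is within camera noise. The lens plane leans about 3.5° from vertical.
- **Basket position:** the tool pose puts its bottom 57 mm in front of the lens centre, 3 mm to the left and 1 mm high, tilted 43.7°. Before a final nudge of 3 to 4 mm, depth from both cameras showed the basket axis 2 to 5 mm off this estimate and parallel to within 2 to 3°. That nudge was to cancel the offset, and I did not repeat the depth check after it.
- **Touching and other things:** the wrist force is only the basket's weight, about 2 N, and the last wrist picture shows the basket touching nothing else. The bench items look in place in the pictures.

**Off from ideal**
- **Lean direction:** the basket's lean is turned about 19° sideways from the lens's straight-ahead line, because joint 2's range rules out leaning straight at the lamp there.
- **Grip reading:** the gripper showed about 7 mm on the 14 mm handle bar. It also read low on the lamp (41.5 mm for 44 mm), and the grip held throughout.

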